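# Load the mandrel into the clamped paper tube

### The arm

A 6-joint arm with a two-finger parallel gripper is mounted at the origin on the work surface. World frame = base frame: x ahead of the robot, y to its left, z up, the work surface at z = 0. Lengths are in m, angles in rad, forces in N, time in s.
With the tool pointing down it reaches from about 0.35 to 0.85 m from the base axis. Payload 8.1 kg.
Tool frame: the origin (TCP) lies between the finger pads; the fingertips stand 11 mm ahead of it and the grasp point (between the pads) lies 8 mm behind it (tips_ahead is the z of the fingertips in the tool frame, in m); z points along the fingers, y is the line along which they close (so a half turn about z gives the same grasp; the last joint's range is limited). The gripper opens to 93 mm and grips with 3 to 60 N. Pads are 15 mm wide; open, the fingers measure 128 mm over their backs; the gripper's body (75 mm by 188 mm) begins 65 mm behind the grasp point.
Start: joints at [-1.312, 0.13, 1.488, -0, 1.523, -0.085], TCP at [0.202, -0.565, 0.194] pointing down, gripper open.
Joint ranges: [-2.96, 2.96], [-0.89, 2.26], [0.02, 2.5], [-1.34, 4.48], [0, 2.73], [-2.66, 2.66]. Speed limits (rad/s): [2.39, 2.39, 2.79, 3.14, 3.14, 3.14].

### API

Orientations are given as a rotation vector (axis times angle).
In Python, from plant import read_state, read_camera, close_job, tips_ahead gives the robot as it stands. The module is installed in compiled form; this text tells all that it offers.
- The arm moves only by the tool move_arm, never from a script. Its argument "plan" is a list of rows, each a list of 7 numbers: the turn, a rotation vector about the tool's x, y, z in units of 6 degrees (1.0 is 6 degrees), then the shift along the tool's x, y, z in units of 25 mm (1.0 is 25 mm), then the finger opening in mm, from 0 to 93. A call has exactly 10 rows; each row shifts and turns the commanded pose from where the row before left it, along the tool's axes as they then stand; what a row does not reach is not made up. A row lasts 1/10 s, in which the tool goes at most 50 mm and 8.59 degrees, less where a joint would pass 70% of its speed; a pose out of reach is approached as far as the arm can. A call is refused whole if a number of a shift passes 1 or a number of a turn 1, either way. A call with a gripper value outside its range is refused whole. The fingers move at their own pace and stop on an object; "force" is the grip in N (left out, the last holds). Time passes only in rows, so rows that do not move let the fingers close, or fill a call up. It gives the time, the measured TCP pose, the force, the opening and the grip force at its end, in the units of the state.
- read_state(): the state, without advancing time (a new reading comes with each control period).
- read_camera(name): name is "scene" or "top" or "wrist"; returns a dict with "frame" (384x512x3 uint8, red, green, blue), "z_map" (384x512 float32, m along the optical axis (not along the pixel's ray), 0 where there is no reading), "fx", "fy", "cx", "cy" (pixels), "rvec" (rotation vector, rad) and "tvec" (3), from world to camera coordinates, as OpenCV has them. Camera axes: x right, y down, z forward; pixel columns grow to the right and rows downward; lengths in m; the calibration is good to about 2 mm. A picture is of the moment at which its call begins.
- close_job(): hands the job in; it is judged then, once.
The state is a dict: "t": time; "q": joint angles; "dq": joint speeds; "joint_torque": joint torques, N m; "tool_pos": TCP position; "orientation": TCP orientation; "force": force on the tool from outside, world axes, zero at the start; "wrist_torque": the same for the moment, N m; "opening": finger opening in m; "gripper_force": force on a finger pad.
Only numpy, scipy, OpenCV 4.12 (cv2) and the standard library are available. Lean on these libraries where they do the work, as an engineer would, in place of code of your own. Each camera call takes 0.05 s, during which the arm holds its last target. There are 200 camera calls.

### The job

Load the steel mandrel rod into the clamped cardboard tube: lift it off its rest, push its tapered nose partway into the tube, let go, take hold again nearer the tail, and push it home until you feel it meet the tight plug inside and the plug give by about 3 mm. Drive the plug no farther, then let go of the rod and leave the other things on the bench alone.

Things in the scene. Friction and masses are not known exactly. Their poses are not given: they have to be found in the camera images.
- rod_center (a point): Centre of the plain steel mandrel rod: 240 mm long, 18 mm diameter, about 0.45 kg (0.36 to 0.54). x axis: along the rod from the flat tail to the tapered nose (the last 16 mm taper to 10 mm diameter). It starts lying level on the wooden rest, its axis 45 mm above the bench, nose roughly towards the tube (+y side).
- rod_nose (a point): Centre of the rod's tapered nose end, 120 mm ahead of its centre; same axes.
- rod_tail (a point): Centre of the rod's flat tail end, 120 mm behind its centre; same axes.
- bore_mouth (a point): Centre of the open mouth of the cardboard tube (outer diameter 30 mm, bore 21 mm, 180 mm long, far end capped), clamped level in the fixed holder; the bore axis is 80 mm above the bench. x axis: into the bore, z up. The tube carries the rod once its nose is 50 mm in; let go there, the tail droops a few mm.
- rod: The same mandrel rod; origin at its centre, x towards the nose.
- rest: Fixed wooden rest under the rod at the start: base 170 x 60 x 10 mm, two saddles 16 mm thick and 50 mm wide at 72 mm either side of its centre along its x axis, cheeks up to 43 mm high 10 mm either side of the rod's axis. Between the saddles the rod is free. Origin: centre of its underside.
- holder: Fixed wooden holder with the tube; origin on the bench under the tube's mouth, x into the bore. Two clamp blocks (30 mm thick, 70 mm wide, tops 23 mm above the bore axis), the first beginning 37 mm behind the mouth; base board 100 mm wide, 12 mm high, beginning 20 mm behind the mouth.
- jar: Bystander: amber glass paste jar, 60 mm diameter, 95 mm high; origin under its centre.
- roll: Bystander: roll of paper labels, 90 mm diameter, 50 mm high; origin under its centre.
- stub: Bystander: upright cardboard tube offcut, 36 mm diameter, 40 mm high; origin under its centre.
- drag_shoe (a point): Where a sprung round shoe hangs into the bore from above, 86 mm behind the mouth (its black knob stands on top of the tube, 43 mm above the bore axis). It presses down on the rod: from about 75 mm depth on, sliding takes 3 to 15 N in all, and the shoe holds the rod where it is left.
- plug (a joint): How far (m) the wooden stop plug inside the tube has been pushed deeper from where it was set: 0 untouched, 0.003 as wanted, over 0.006 spoilt. Out of sight; its face was set 130 to 160 mm behind the mouth, just where is not known. It starts to move at 8 N (above the rod's own drag) and takes 1.5 N more for each mm; it stays where it is pushed.
Things that resemble listed ones, but are neither listed nor needed, are in the scene too. There is more than one size of the holder; the one meant has the size given above.

How it is judged:
By the outcome, as a careful person would: the job done as asked, in the order asked, and still so for the second after the job is handed in, with the robot touching nothing.
It also fails if it takes over 72 s, if anything falls off the work surface, if the arm or the gripper's body presses on something with over 40 N, if the wrist force passes 120 N, or if a joint passes its speed limit or range.

## Working session

There is one attempt and no reset: what is moved stays moved. The work goes in short steps, Python scripts to look and compute and a tool call to move; the robot and the scene stay as the last step left them, time stands still between calls to the robot, and variables do not carry over. Pictures are saved under pics/ and viewed, at most 10 in all, crops included, and the job is handed in when it is done.

Besides the shell and the picture viewer there is one more tool, called after "Emit:" in YAML: its name, and indented under it one key for each argument. move_arm: Moves the arm, as the interface text tells. Its arguments: {"type":"object","properties":{"plan":{"type":"array","items":{"type":"array","items":{"type":"number"}}},"force":{"type":"number"}},"required":["plan"]}

```bash
mkdir -p pics; cat > h.py <<'E'
import numpy as np, cv2
from plant import read_state, read_camera, close_job, tips_ahead
R=lambda v: cv2.Rodrigues(np.array(v,float))[0]
def world(c):
    z=c["z_map"].astype(float); v,u=np.indices(z.shape)
    P=np.stack([(u-c["cx"])/c["fx"]*z,(v-c["cy"])/c["fy"]*z,z],-1)
    return (P-np.array(c["tvec"]).ravel())@R(c["rvec"])
def save(c,n): cv2.imwrite("pics/"+n,cv2.cvtColor(c["frame"],cv2.COLOR_RGB2BGR))
E
python3 - <<'E'
from h import *
a=read_camera("top"); b=read_camera("scene")
np.savez("c.npz",top=world(a),scene=world(b))
f=np.hstack([a["frame"],b["frame"]])
save({"frame":a["frame"]},"top.png");save({"frame":b["frame"]},"scene.png")
s=read_state();print({k:np.round(v,3) for k,v in s.items()},tips_ahead)
E
```

```text
{'t': np.float64(0.1), 'q': array([-1.312,  0.131,  1.489,  0.   ,  1.523, -0.085]), 'dq': array([-0.001, -0.003, -0.003,  0.001,  0.   , -0.   ]), 'joint_torque': array([ 2.0000e-03, -5.6135e+01, -4.9309e+01,  7.7000e-02,  2.9000e-02,
       -0.0000e+00]), 'tool_pos': array([ 0.202, -0.564,  0.194]), 'orientation': array([-3.094, -0.537,  0.   ]), 'force': array([-0.268, -0.277,  0.24 ]), 'wrist_torque': array([ 0.011,  0.035, -0.041]), 'gripper_force': np.float64(0.0), 'opening': np.float64(0.093)} 0.011
```

View pics/top.png

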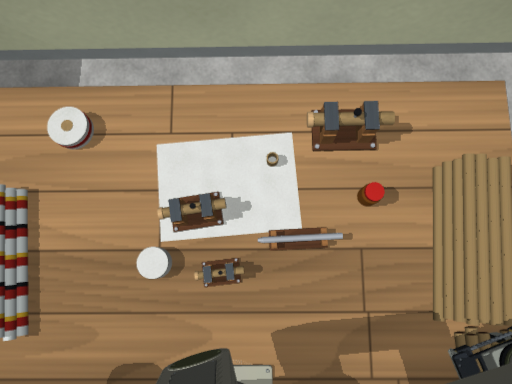

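View pics/scene.png

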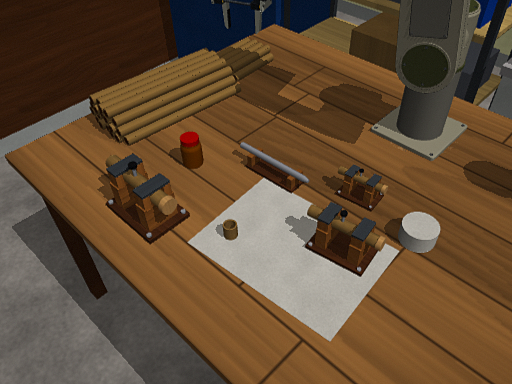

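The top view (x up, y left) shows the rod from (260,240) to (342,237), with its nose on the left. There are three holders: medium at (195,210), small at (220,272) and large at (350,120). The jar is at (373,193), the stub at (273,159) and the label roll at (153,263). Next I'll measure the sizes.

```bash
python3 - <<'E'
from h import *
W=np.load("c.npz")["top"]
for n,(u,v) in dict(mid_r=(221,205),mid_l=(163,212),knobm=(193,208),blk1=(206,206),blk2=(175,210),sm_r=(239,271),sm_l=(199,275),big_l=(313,119),big_r=(390,118),blkbig=(331,117),rodn=(265,240),rodt=(338,237),jar=(373,191),stub=(273,159),roll=(153,263),table=(300,330)).items(): print(n,W[v,u].round(3))
# tube/rod axis: points near given height
def fit(u0,u1,v0,v1,zlo,zhi):
    p=W[v0:v1,u0:u1].reshape(-1,3); p=p[(p[:,2]>zlo)&(p[:,2]<zhi)]
    m=p[:,:2].mean(0); d=np.linalg.svd(p[:,:2]-m)[2][0]; t=(p[:,:2]-m)@d; s=(p[:,:2]-m)@[-d[1],d[0]]
    print(len(p),'mean',p.mean(0).round(4),'dir',d.round(4),'ends',(m+d*t.min()).round(3),(m+d*t.max()).round(3),'len',np.ptp(t).round(3),'wid',np.ptp(s).round(3),'zmax',p[:,2].max().round(3))
fit(250,350,228,250,.047,.065)
fit(150,235,190,235,.083,.0985)
fit(150,235,190,235,.0985,.108)
fit(190,250,255,290,.05,.2)
fit(300,400,95,155,.1,.2)
E
```

```text
mid_r [0.547 0.028 0.093]
mid_l [0.529 0.189 0.091]
knobm [0.535 0.1   0.126]
blk1 [0.543 0.068 0.102]
blk2 [0.533 0.153 0.106]
sm_r [ 0.367 -0.021  0.07 ]
sm_l [0.357 0.09  0.065]
big_l [ 0.781 -0.229  0.128]
big_r [ 0.783 -0.444  0.122]
blkbig [ 0.784 -0.278  0.134]
rodn [ 0.452 -0.093  0.056]
rodt [ 0.459 -0.299  0.051]
jar [ 0.582 -0.392  0.096]
stub [ 0.7   -0.119  0.003]
roll [0.39  0.222 0.055]
table [ 0.2   -0.19  -0.001]
517 mean [ 0.4575 -0.1937  0.0528] dir [ 0.0431 -0.9991] ends [ 0.452 -0.073] [ 0.463 -0.311] len 0.238 wid 0.046 zmax 0.06
468 mean [0.5379 0.1101 0.0924] dir [ 0.1513 -0.9885] ends [0.524 0.203] [0.552 0.018] len 0.188 wid 0.062 zmax 0.098
512 mean [0.5399 0.1114 0.1037] dir [-0.1514  0.9885] ends [0.554 0.019] [0.526 0.202] len 0.185 wid 0.063 zmax 0.108
548 mean [0.3627 0.0349 0.0712] dir [ 0.1231 -0.9924] ends [0.354 0.102] [ 0.371 -0.032] len 0.135 wid 0.05 zmax 0.093
1791 mean [ 0.7843 -0.3335  0.126 ] dir [-0.0078  1.    ] ends [ 0.785 -0.458] [ 0.783 -0.215] len 0.243 wid 0.084 zmax 0.163
```

The medium holder is the right one: its tube is about 180 mm long and its axis about 80 mm high. Its mouth is the right-hand end, near (0.553, 0.018), with the knob about 85 mm behind it. I'll turn the tool to line up with the rod, then travel over for a wrist view.

Emit:
move_arm:
  plan:
    - [0, 0, -1, 0, 0, 0, 93]
    - [0, 0, -1, 0, 0, 0, 93]
    - [0, 0, -1, 0, 0, 0, 93]
    - [0, 0, -1, 0, 0, 0, 93]
    - [0, 0, -1, 0, 0, 0, 93]
    - [0, 0, -1, 0, 0, 0, 93]
    - [0, 0, -1, 0, 0, 0, 93]
    - [0, 0, -1, 0, 0, 0, 93]
    - [0, 0, -1, 0, 0, 0, 93]
    - [0, 0, -1, 0, 0, 0, 93]
  force: 40

```text
t: 1.1
tool_pos: [0.2022, -0.5645, 0.1938]
orientation: [-2.407, -2.018, -0.001]
force: [-0.8, 0.5, 0.1]
opening: 0.0929
gripper_force: 0.0
```

Emit:
move_arm:
  plan:
    - [0, 0, -1, 0, 0, 0, 93]
    - [0, 0, -1, 0, 0, 0, 93]
    - [0, 0, -0.1, 1, 0.75, 0, 93]
    - [0, 0, 0, 1, 0.75, -0.2, 93]
    - [0, 0, 0, 1, 0.75, -0.2, 93]
    - [0, 0, 0, 1, 0.75, -0.2, 93]
    - [0, 0, 0, 1, 0.75, -0.2, 93]
    - [0, 0, 0, 1, 0.75, -0.2, 93]
    - [0, 0, 0, 1, 0.75, -0.2, 93]
    - [0, 0, 0, 1, 0.75, -0.2, 93]

```text
t: 2.1
tool_pos: [0.3448, -0.3579, 0.2292]
orientation: [-2.176, -2.265, -0.0]
force: [0.3, -0.1, -0.6]
opening: 0.093
gripper_force: 0.0
```

Emit:
move_arm:
  plan:
    - [0, 0, 0, 1, 0.75, 0, 93]
    - [0, 0, 0, 1, 0.75, 0, 93]
    - [0, 0, 0, 1, 0.75, 0, 93]
    - [0, 0, 0, 1, 0.75, 0, 93]
    - [0, 0, 0, 1, 0.75, 0, 93]
    - [0, 0, 0, 1, 0.75, 0, 93]
    - [0, 0, 0, 0.5, 0.35, 0, 93]
    - [0, 0, 0, 0, 0, 0, 93]
    - [0, 0, 0, 0, 0, 0, 93]
    - [0, 0, 0, 0, 0, 0, 93]

```text
t: 3.1
tool_pos: [0.4585, -0.1926, 0.2292]
orientation: [-2.177, -2.265, 0.001]
force: [-0.6, -0.6, 0.3]
opening: 0.0934
gripper_force: 0.0
```

```bash
cat >> h.py <<'E'
def st():
    s=read_state(); r=R(s["orientation"]); h=np.degrees(np.arctan2(r[1,0],r[0,0]))
    print('t',round(float(s["t"]),2),'pos',s["tool_pos"].round(4),'head',h.round(2),'zaxis',r[:,2].round(4),'F',s["force"].round(1),'open',round(float(s["opening"]),4)); return s,r
def to(p):
    s,r=st(); print('shift units',(r.T@(np.array(p)-s["tool_pos"])/0.025).round(2))
E
python3 - <<'E'
from h import *
st(); c=read_camera("wrist"); np.savez("w.npz",W=world(c)); save(c,"w1.png")
E
```

```text
t 3.1 pos [ 0.4585 -0.1926  0.2292] head 92.26 zaxis [-5.e-04 -0.e+00 -1.e+00] F [-0.6 -0.6  0.3] open 0.0934
```

View pics/w1.png

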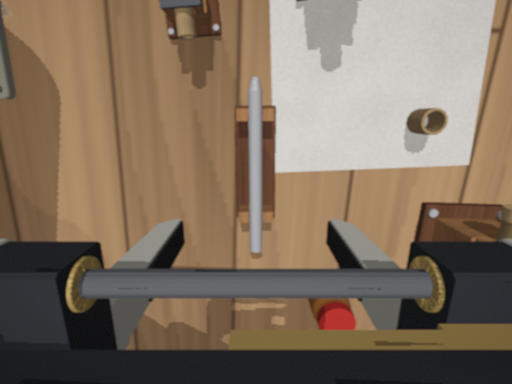

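The wrist view shows the rod from nose (255,77) to tail (256,250), lying on its rest between the fingers. I'll fit its axis.

```bash
python3 - <<'E'
from h import *
W=np.load("w.npz")["W"]
p=W[70:262,240:272].reshape(-1,3); p=p[(p[:,2]>.0475)&(p[:,2]<.060)]
for _ in range(3):
    m=np.median(p[:,:2],0) if _==0 else p[:,:2].mean(0); d=np.linalg.svd(p[:,:2]-m)[2][0]; d*=np.sign(d[1]); n=np.array([-d[1],d[0]])
    s=(p[:,:2]-m)@n; p=p[abs(s)<.0105]
t=(p[:,:2]-m)@d; c=m+d*(t.min()+t.max())/2
print(len(p),d.round(4),np.degrees(np.arctan2(d[1],d[0])).round(2),'ctr',c.round(4),'len',np.ptp(t).round(4),'z',np.percentile(p[:,2],[50,95]),'wid',np.ptp((p[:,:2]-m)@n))
to([c[0],c[1],.037])
E
```

```text
2206 [-0.0462  0.9989] 92.65 ctr [ 0.4589 -0.1925] len 0.2404 z [0.05345097 0.05554272] wid 0.01763257617472845
t 3.15 pos [ 0.4585 -0.1928  0.2293] head 92.24 zaxis [-3.e-04 -1.e-04 -1.e+00] F [ 0.3 -0.1  0.1] open 0.0929
shift units [0.01 0.02 7.69]
```

Emit:
move_arm:
  plan:
    - [0, 0, -0.07, 0, 0, 1, 93]
    - [0, 0, 0, 0, 0, 1, 93]
    - [0, 0, 0, 0, 0, 1, 93]
    - [0, 0, 0, 0, 0, 1, 93]
    - [0, 0, 0, 0, 0.02, 1, 93]
    - [0, 0, 0, 0, 0, 1, 93]
    - [0, 0, 0, 0, 0, 0.8, 93]
    - [0, 0, 0, 0, 0, 0.5, 80]
    - [0, 0, 0, 0, 0, 0.39, 60]
    - [0, 0, 0, 0, 0, 0, 30]

```text
t: 4.15
tool_pos: [0.4587, -0.1919, 0.0362]
orientation: [-2.168, -2.272, 0.001]
force: [-0.2, 0.2, -0.7]
opening: 0.0734
gripper_force: 0.0
```

Emit:
move_arm:
  plan:
    - [0, 0, 0, 0, 0, 0, 20]
    - [0, 0, 0, 0, 0, 0, 5]
    - [0, 0, 0, 0, 0, 0, 5]
    - [0, 0, 0, 0, 0, 0, 5]
    - [0, 0, 0, 0, 0, 0, 5]
    - [0, 0, 0, 0, 0, 0, 5]
    - [0, 0, 0, 0, 0, 0, 5]
    - [0, 0, 0, 0, 0, 0, 5]
    - [0, 0, 0, 0, 0, 0, 5]
    - [0, 0, 0, 0, 0, 0, 5]
  force: 50

```text
t: 5.15
tool_pos: [0.4595, -0.1919, 0.0371]
orientation: [-2.168, -2.273, 0.0]
force: [-0.4, -0.5, -0.3]
opening: 0.0051
gripper_force: 0.0
```

```bash
python3 - <<'E'
from h import *
s,r=st(); print(s["gripper_force"])
E
```

```text
t 5.15 pos [ 0.4595 -0.1919  0.0371] head 92.72 zaxis [-1.e-04  1.e-04 -1.e+00] F [-0.4 -0.5 -0.3] open 0.0051
0.0
```

The fingers closed to 5 mm on nothing, so I'll look.

```bash
python3 - <<'E'
from h import *
c=read_camera("wrist"); b=read_camera("scene"); np.savez("w.npz",W=world(c),S=world(b))
crop=cv2.resize(b["frame"][110:230,200:360],(480,360),interpolation=cv2.INTER_CUBIC)
w=cv2.resize(c["frame"],(320,240)); canvas=np.zeros((360,800,3),np.uint8); canvas[:, :480]=crop; canvas[:240,480:]=w
save({"frame":canvas},"w2.png")
E
```

```text
(no output)
```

View pics/w2.png

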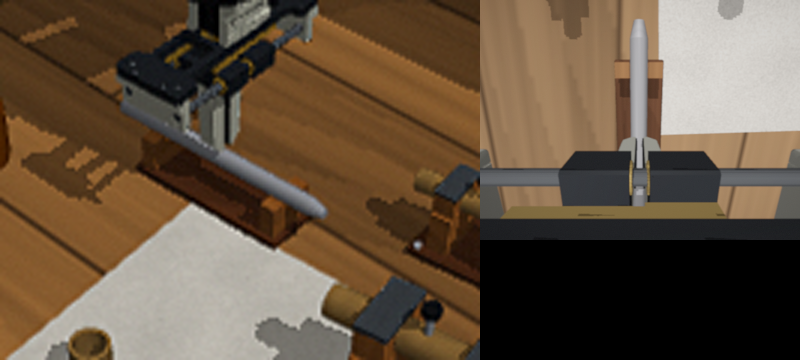

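```bash
python3 - <<'E'
from h import *
z=np.load("w.npz");W=z["W"]
for v in (30,40,60,80,100,150,200,220):
    row=W[v]; m=(row[:,2]>.02)&(row[:,2]<.3)&(abs(row[:,0]-.459)<.05)
    q=row[m]; print(v,m.sum(),q[::max(1,len(q)//6)].round(3).tolist() if m.sum() else '')
c=read_camera("wrist"); b=read_camera("scene")
s=read_state(); print(s["t"],s["opening"],s["gripper_force"])
a=cv2.resize(c["frame"][190:340,180:330],(500,500),interpolation=cv2.INTER_CUBIC)
save({"frame":a},"w3.png")
E
```

```text
30 3 [[0.457, -0.121, 0.228], [0.457, -0.121, 0.228], [0.457, -0.121, 0.228]]
40 21 [[0.448, -0.077, 0.048], [0.45, -0.077, 0.05], [0.452, -0.078, 0.052], [0.454, -0.078, 0.052], [0.455, -0.078, 0.051], [0.457, -0.077, 0.051], [0.459, -0.077, 0.049]]
60 31 [[0.457, -0.121, 0.228], [0.448, -0.089, 0.052], [0.451, -0.089, 0.054], [0.454, -0.089, 0.055], [0.457, -0.089, 0.054], [0.459, -0.089, 0.054], [0.463, -0.087, 0.047]]
80 29 [[0.446, -0.099, 0.048], [0.449, -0.1, 0.053], [0.451, -0.1, 0.053], [0.454, -0.1, 0.055], [0.456, -0.1, 0.054], [0.458, -0.099, 0.053], [0.461, -0.099, 0.053], [0.463, -0.099, 0.049]]
100 80 [[0.431, -0.112, 0.045], [0.439, -0.111, 0.044], [0.448, -0.111, 0.049], [0.456, -0.111, 0.056], [0.464, -0.11, 0.049], [0.472, -0.11, 0.044], [0.457, -0.121, 0.228]]
150 29 [[0.457, -0.121, 0.228], [0.45, -0.141, 0.052], [0.453, -0.141, 0.054], [0.455, -0.141, 0.055], [0.458, -0.141, 0.055], [0.46, -0.141, 0.055], [0.463, -0.141, 0.052], [0.457, -0.121, 0.228]]
200 29 [[0.457, -0.121, 0.228], [0.451, -0.175, 0.051], [0.454, -0.174, 0.054], [0.457, -0.174, 0.055], [0.46, -0.174, 0.054], [0.462, -0.174, 0.054], [0.465, -0.174, 0.052], [0.457, -0.121, 0.228]]
220 36 [[0.457, -0.121, 0.228], [0.451, -0.184, 0.065], [0.455, -0.184, 0.065], [0.459, -0.187, 0.056], [0.463, -0.188, 0.054], [0.466, -0.183, 0.065]]
5.35 0.004866909770207854 0.0
```

View pics/w3.png

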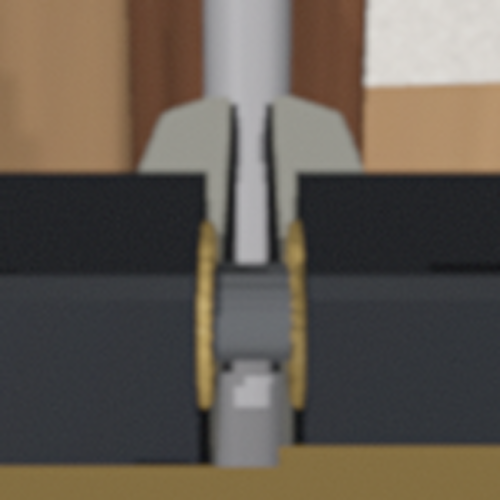

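```bash
python3 - <<'E'
from h import *
z=np.load("w.npz")
c=read_camera("wrist"); print('cam',(-R(c["rvec"]).T@np.array(c["tvec"]).ravel()).round(3), 'axis',R(c["rvec"])[2].round(3))
S=z["S"]
# scene points close to grasp
m=(abs(S[...,0]-.459)<.04)&(abs(S[...,1]+.192)<.012)&(S[...,2]<.2)
v,u=np.where(m); p=S[m]
for a,b in ((0,.03),(.03,.05),(.05,.06),(.06,.07),(.07,.09),(.09,.12)):
    k=(p[:,2]>=a)&(p[:,2]<b)
    if k.any(): print(a,b,k.sum(),'x',p[k,0].min().round(3),p[k,0].max().round(3),'y',p[k,1].min().round(3),p[k,1].max().round(3))
W=z["W"]
for v in range(205,236,5):
  print(v,W[v,240:275:4].round(3)[:,1:].tolist())
s=read_state();print(s["q"].round(4),s["joint_torque"].round(2))
E
```

```text
cam [ 0.457 -0.121  0.228] axis [ 0.012 -0.26  -0.965]
0 0.03 123 x 0.443 0.498 y -0.204 -0.18
0.03 0.05 21 x 0.462 0.473 y -0.204 -0.181
0.05 0.06 18 x 0.456 0.47 y -0.204 -0.181
0.06 0.07 14 x 0.444 0.475 y -0.186 -0.182
0.07 0.09 75 x 0.443 0.482 y -0.199 -0.18
0.09 0.12 105 x 0.443 0.484 y -0.202 -0.181
205 [[-0.192, 0.011], [-0.178, 0.053], [-0.178, 0.053], [-0.177, 0.056], [-0.177, 0.055], [-0.177, 0.054], [-0.178, 0.05], [-0.191, 0.01], [-0.191, 0.011]]
210 [[-0.196, 0.011], [-0.182, 0.052], [-0.181, 0.055], [-0.181, 0.055], [-0.181, 0.055], [-0.181, 0.054], [-0.182, 0.051], [-0.195, 0.011], [-0.195, 0.011]]
215 [[-0.201, 0.01], [-0.186, 0.052], [-0.185, 0.054], [-0.184, 0.055], [-0.184, 0.054], [-0.184, 0.055], [-0.185, 0.051], [-0.2, 0.01], [-0.2, 0.01]]
220 [[-0.184, 0.066], [-0.184, 0.066], [-0.184, 0.064], [-0.188, 0.053], [-0.188, 0.054], [-0.188, 0.054], [-0.183, 0.065], [-0.183, 0.065], [-0.204, 0.011]]
225 [[-0.184, 0.074], [-0.184, 0.074], [-0.185, 0.07], [-0.191, 0.056], [-0.191, 0.054], [-0.185, 0.069], [-0.183, 0.074], [-0.184, 0.073], [-0.183, 0.074]]
230 [[-0.185, 0.08], [-0.184, 0.082], [-0.185, 0.078], [-0.195, 0.054], [-0.195, 0.055], [-0.185, 0.077], [-0.183, 0.081], [-0.183, 0.082], [-0.184, 0.08]]
235 [[-0.184, 0.087], [-0.184, 0.087], [-0.186, 0.084], [-0.199, 0.055], [-0.199, 0.054], [-0.185, 0.085], [-0.184, 0.087], [-0.183, 0.088], [-0.183, 0.088]]
[-0.4987 -0.0081  1.9304  0.      1.2193 -0.5461] [ -0.   -44.15 -44.56   0.06   0.05   0.  ]
```

The visible fingertips end at z ≈ 0.06, not the expected 0.026, so the fingers closed above the rod. I'll reopen them and check whether the tip height depends on the opening.

Emit:
move_arm:
  plan:
    - [0, 0, 0, 0, 0, 0, 45]
    - [0, 0, 0, 0, 0, 0, 45]
    - [0, 0, 0, 0, 0, 0, 45]
    - [0, 0, 0, 0, 0, 0, 45]
    - [0, 0, 0, 0, 0, 0, 45]
    - [0, 0, 0, 0, 0, 0, 45]
    - [0, 0, 0, 0, 0, 0, 45]
    - [0, 0, 0, 0, 0, 0, 45]
    - [0, 0, 0, 0, 0, 0, 45]
    - [0, 0, 0, 0, 0, 0, 45]

```text
t: 6.4
tool_pos: [0.4595, -0.192, 0.0372]
orientation: [-2.168, -2.273, 0.0]
force: [0.1, -0.4, -0.5]
opening: 0.0451
gripper_force: 0.0
```

```bash
python3 - <<'E'
from h import *
print(tips_ahead); s,r=st()
c=read_camera("wrist"); W=world(c)
# finger front face y~-.184: lowest z per side
for lo,hi in ((.40,.452),(.466,.52)):
    m=(W[...,0]>lo)&(W[...,0]<hi)&(abs(W[...,1]+.1855)<.005)&(W[...,2]>.02)
    v,u=np.where(m); p=W[m]; k=np.argsort(p[:,2])[:8]; print(m.sum(),[(int(v[i]),int(u[i]),p[i].round(3).tolist()) for i in k])
a=np.zeros((384,800,3),np.uint8); a[:,:512]=c["frame"]
b=read_camera("scene")["frame"][110:210,220:316]; a[:300,512:800]=cv2.resize(b,(288,300),interpolation=cv2.INTER_CUBIC)
save({"frame":a},"w4.png")
E
```

```text
0.011
t 6.4 pos [ 0.4595 -0.192   0.0372] head 92.72 zaxis [-1.e-04  0.e+00 -1.e+00] F [ 0.1 -0.4 -0.5] open 0.0451
1992 [(214, 241, [0.45, -0.186, 0.048]), (218, 241, [0.451, -0.189, 0.048]), (215, 241, [0.45, -0.187, 0.048]), (219, 241, [0.451, -0.19, 0.049]), (210, 241, [0.45, -0.183, 0.049]), (213, 241, [0.45, -0.185, 0.049]), (217, 241, [0.451, -0.188, 0.049]), (216, 241, [0.45, -0.187, 0.049])]
1878 [(209, 266, [0.468, -0.182, 0.046]), (213, 266, [0.468, -0.185, 0.046]), (212, 266, [0.468, -0.185, 0.047]), (210, 266, [0.468, -0.183, 0.047]), (207, 266, [0.468, -0.181, 0.047]), (211, 266, [0.468, -0.184, 0.047]), (208, 266, [0.468, -0.182, 0.047]), (212, 265, [0.467, -0.184, 0.049])]
```

View pics/w4.png

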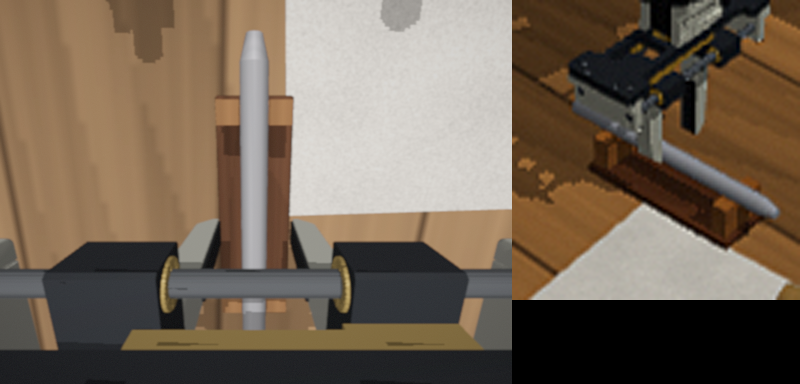

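The wrist view shows the finger tips at (205,222) and (310,222), straddling the rod at (255,30–330). I'll measure the tip height away from the rod.

```bash
python3 - <<'E'
from h import *
c=read_camera("wrist"); W=world(c)
for u in (200,208,214,300,308,314):
    print(u,[W[v,u].round(3).tolist() for v in range(216,240,4)])
S=world(read_camera("scene"))
m=(S[...,0]>.47)&(S[...,0]<.51)&(abs(S[...,1]+.192)<.009)&(S[...,2]>.015)&(S[...,2]<.12); print(np.sort(S[m][:,2])[:10].round(3), S[m][np.argsort(S[m][:,2])[:3]].round(3))
E
```

```text
200 [[0.413, -0.207, 0.001], [0.413, -0.211, 0.001], [0.426, -0.186, 0.071], [0.428, -0.185, 0.078], [0.429, -0.185, 0.084], [0.43, -0.185, 0.09]]
208 [[0.42, -0.207, 0.001], [0.43, -0.185, 0.065], [0.431, -0.185, 0.072], [0.432, -0.185, 0.078], [0.433, -0.185, 0.084], [0.434, -0.185, 0.089]]
214 [[0.425, -0.206, 0.001], [0.434, -0.185, 0.065], [0.435, -0.185, 0.072], [0.436, -0.186, 0.076], [0.436, -0.187, 0.08], [0.437, -0.186, 0.086]]
300 [[0.5, -0.202, 0.002], [0.489, -0.183, 0.064], [0.487, -0.182, 0.072], [0.487, -0.183, 0.078], [0.486, -0.183, 0.084], [0.485, -0.183, 0.088]]
308 [[0.508, -0.202, 0.001], [0.508, -0.206, 0.0], [0.492, -0.182, 0.072], [0.491, -0.183, 0.077], [0.49, -0.182, 0.084], [0.489, -0.182, 0.089]]
314 [[0.513, -0.202, 0.001], [0.513, -0.206, 0.001], [0.514, -0.21, 0.0], [0.495, -0.182, 0.078], [0.493, -0.182, 0.084], [0.492, -0.182, 0.09]]
[0.045 0.047 0.049 0.051 0.066 0.07  0.07  0.072 0.073 0.074] [[ 0.471 -0.195  0.045]
 [ 0.471 -0.191  0.047]
 [ 0.473 -0.185  0.049]]
```

The tips sit at z ≈ 0.062 at either opening, which is about 36 mm higher than the stated tool frame implies. I'll trust the image and go down about 32 mm more, slowly, watching the force.

Emit:
move_arm:
  plan:
    - [0, 0, 0, 0, 0, 0.16, 45]
    - [0, 0, 0, 0, 0, 0.16, 45]
    - [0, 0, 0, 0, 0, 0.16, 45]
    - [0, 0, 0, 0, 0, 0.16, 45]
    - [0, 0, 0, 0, 0, 0.16, 45]
    - [0, 0, 0, 0, 0, 0.16, 45]
    - [0, 0, 0, 0, 0, 0.16, 45]
    - [0, 0, 0, 0, 0, 0.16, 45]
    - [0, 0, 0, 0, 0, 0, 45]
    - [0, 0, 0, 0, 0, 0, 45]

```text
t: 7.6
tool_pos: [0.4595, -0.1919, 0.0051]
orientation: [-2.168, -2.273, 0.0]
force: [0.2, -0.6, 0.6]
opening: 0.0448
gripper_force: 0.0
```

```bash
python3 - <<'E'
from h import *
st(); c=read_camera("wrist"); W=world(c)
for u in (205,211,300): print(u,[W[v,u].round(3).tolist() for v in range(212,240,4)])
E
```

```text
t 7.6 pos [ 0.4595 -0.1919  0.0051] head 92.72 zaxis [-2.e-04  1.e-04 -1.e+00] F [ 0.2 -0.6  0.6] open 0.0448
205 [[0.423, -0.192, 0.0], [0.423, -0.194, 0.002], [0.423, -0.198, 0.001], [0.429, -0.185, 0.039], [0.431, -0.185, 0.046], [0.431, -0.186, 0.051], [0.433, -0.185, 0.058]]
211 [[0.427, -0.192, -0.001], [0.427, -0.194, 0.001], [0.432, -0.185, 0.033], [0.433, -0.185, 0.04], [0.434, -0.185, 0.046], [0.435, -0.185, 0.051], [0.436, -0.185, 0.057]]
300 [[0.494, -0.188, 0.002], [0.494, -0.191, 0.002], [0.489, -0.183, 0.033], [0.488, -0.183, 0.038], [0.486, -0.182, 0.046], [0.486, -0.183, 0.052], [0.485, -0.183, 0.057]]
```

Emit:
move_arm:
  plan:
    - [0, 0, 0, 0, 0, 0.14, 45]
    - [0, 0, 0, 0, 0, 0, 30]
    - [0, 0, 0, 0, 0, 0, 20]
    - [0, 0, 0, 0, 0, 0, 10]
    - [0, 0, 0, 0, 0, 0, 10]
    - [0, 0, 0, 0, 0, 0, 10]
    - [0, 0, 0, 0, 0, 0, 10]
    - [0, 0, 0, 0, 0, 0, 10]
    - [0, 0, 0, 0, 0, 0, 10]
    - [0, 0, 0, 0, 0, 0, 10]
  force: 50

```text
t: 8.65
tool_pos: [0.4595, -0.192, 0.0017]
orientation: [-2.168, -2.273, 0.0]
force: [-1.2, -0.1, 0.3]
opening: 0.0168
gripper_force: 50.0
```

Gripped. Lifting 35 mm to bore height, then measuring the rod in the hand and the tube.

Emit:
move_arm:
  plan:
    - [0, 0, 0, 0, 0, -0.1, 10]
    - [0, 0, 0, 0, 0, -0.2, 10]
    - [0, 0, 0, 0, 0, -0.3, 10]
    - [0, 0, 0, 0, 0, -0.3, 10]
    - [0, 0, 0, 0, 0, -0.3, 10]
    - [0, 0, 0, 0, 0, -0.2, 10]
    - [0, 0, -0.5, 0, 0, 0, 10]
    - [0, 0, -0.5, 0, 0, 0, 10]
    - [0, 0, 0, 0, 0, 0, 10]
    - [0, 0, 0, 0, 0, 0, 10]

```text
t: 9.65
tool_pos: [0.4596, -0.192, 0.0369]
orientation: [2.048, 2.382, 0.0]
force: [0.4, -0.5, -4.0]
opening: 0.0169
gripper_force: 50.0
```

```bash
cat >> h.py <<'E'
def cyl(W,o,d,r,lo,hi,off=.006,tol=.004):
    """fit a cylinder axis (radius r) to points close to the line o+t*d, t in lo..hi, from upper surface"""
    from scipy.optimize import least_squares
    o=np.array(o,float); d=np.array(d,float); d/=np.linalg.norm(d)
    p=W.reshape(-1,3); p=p[p[:,2]>.02]
    q=p-o; t=q@d; k=(t>lo)&(t<hi); p=p[k]; q=q[k]; t=t[k]
    k=abs(np.linalg.norm(q-np.outer(t,d),axis=1)-r)<off; p=p[k]; yref=(lo+hi)/2
    e1=np.cross([0,0,1],d); e1/=np.linalg.norm(e1); e2=np.cross(d,e1)
    f=lambda x: np.linalg.norm((lambda q,t:np.stack([q@e1-x[0]-x[1]*t,q@e2-x[2]-x[3]*t],1))(p-o,(p-o)@d),axis=1)-r
    s=least_squares(f,[0,0,0,0],loss='soft_l1',f_scale=.001); x=s.x
    o2=o+e1*x[0]+e2*x[2]; d2=d+e1*x[1]+e2*x[3]; d2/=np.linalg.norm(d2)
    print('n',len(p),'rms',np.sqrt(np.mean(f(x)**2)).round(4),'o',o2.round(4),'d',d2.round(4),'head',np.degrees(np.arctan2(d2[1],d2[0])).round(2),'pitch',np.degrees(np.arcsin(d2[2])).round(2))
    return o2,d2,p
E
python3 - <<'E'
from h import *
s,r=st(); c=read_camera("wrist"); W=world(c); T=world(read_camera("top")); S=world(read_camera("scene"))
h=r[:,0]
print('rod'); o,d,p=cyl(W,[s["tool_pos"][0],s["tool_pos"][1],.08],h,.009,.02,.10); print('nose t',((p-o)@d).max().round(4))
o,d,p=cyl(W,o,d,.009,.02,.10)
for n,V in (('top',T),('scene',S),('wrist',W)):
    print(n)
    try:
        o,d,p=cyl(V,[.553,.019,.08],[-.1514,.9885,0],.015,-.01,.036,.008); o,d,p=cyl(V,o,d,.015,-.01,.036,.005)
        t=(p-o)@d; print('mouth t',np.percentile(t,[0,1,3]).round(4))
    except Exception as e: print(e)
save(c,"w5.png")
E
```

```text
t 9.65 pos [ 0.4596 -0.192   0.0369] head 98.63 zaxis [ 1.e-04 -1.e-04 -1.e+00] F [ 0.4 -0.5 -4. ] open 0.0169
rod
n 5552 rms 0.0005 o [ 0.46   -0.1919  0.0809] d [-0.1502  0.9887  0.0017] head 98.64 pitch 0.1
nose t 0.1
n 5553 rms 0.0005 o [ 0.46   -0.1919  0.0809] d [-0.1502  0.9887  0.0017] head 98.64 pitch 0.1
top
n 152 rms 0.002 o [0.5537 0.0191 0.0815] d [-0.1059  0.9937 -0.0363] head 96.08 pitch -2.08
n 148 rms 0.0016 o [0.5539 0.0191 0.0815] d [-0.1145  0.9925 -0.0438] head 96.58 pitch -2.51
mouth t [-0.0017 -0.0012 -0.0005]
scene
n 163 rms 0.0017 o [0.557  0.0196 0.0789] d [-0.1346  0.9908  0.0137] head 97.74 pitch 0.78
n 161 rms 0.0015 o [0.557  0.0196 0.079 ] d [-0.1296  0.9915  0.0082] head 97.45 pitch 0.47
mouth t [-0.0014 -0.0013 -0.0006]
wrist
n 0 rms nan o [0.553 0.019 0.08 ] d [-0.1514  0.9885  0.    ] head 98.71 pitch 0.0
n 0 rms nan o [0.553 0.019 0.08 ] d [-0.1514  0.9885  0.    ] head 98.71 pitch 0.0
index -1 is out of bounds for axis 0 with size 0
  return _methods._mean(a, axis=axis, dtype=dtype,
  ret = ret.dtype.type(ret / rcount)
```

View pics/w5.png

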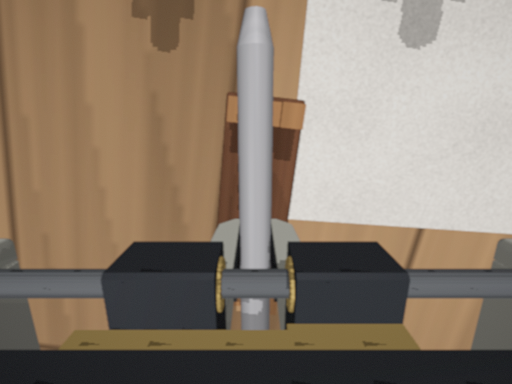

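The rod sits well in the hand: axis level, heading 98.64°. I'll raise and shift sideways so the wrist camera can see the tube beside the rod.

Emit:
move_arm:
  plan:
    - [0, 0, 0, 0, 0, -0.7, 10]
    - [0, 0, 0, 0, 0, -1, 10]
    - [0, 0, 0, 0.9, 0.9, -1, 10]
    - [0, 0, 0, 0.9, 1, -1, 10]
    - [0, 0, 0, 1, 1, -1, 10]
    - [0, 0, 0, 1, 1, -0.7, 10]
    - [0, 0, 0, 1, 1, -0.6, 10]
    - [0, 0, 0, 1, 1, 0, 10]
    - [0, 0, 0, 0.7, 1, 0, 10]
    - [0, 0, 0, 0.4, 0.5, 0, 10]

```text
t: 10.8
tool_pos: [0.6175, 0.0088, 0.1865]
orientation: [-2.045, -2.385, -0.001]
force: [-0.9, -0.7, -5.0]
opening: 0.0168
gripper_force: 50.0
```

Emit:
move_arm:
  plan:
    - [0, 0, 0, 0, 0, 0, 10]
    - [0, 0, 0, 0, 0, 0, 10]
    - [0, 0, 0, 0, 0, 0, 10]
    - [0, 0, 0, 0, 0, 0, 10]
    - [0, 0, 0, 0, 0, 0, 10]
    - [0, 0, 0, 0, 0, 0, 10]
    - [0, 0, 0, 0, 0, 0, 10]
    - [0, 0, 0, 0, 0, 0, 10]
    - [0, 0, 0, 0, 0, 0, 10]
    - [0, 0, 0, 0, 0, 0, 10]

```text
t: 11.8
tool_pos: [0.6162, 0.0066, 0.1867]
orientation: [-2.046, -2.384, 0.0]
force: [-0.3, -0.3, -4.4]
opening: 0.017
gripper_force: 50.0
```

```bash
python3 - <<'E'
from h import *
s,r=st(); c=read_camera("wrist"); W=world(c)
tp=s["tool_pos"]
o,d,p=cyl(W,[tp[0],tp[1],tp[2]+.043],r[:,0],.009,.02,.10); print('rod-tcp',r.T@(o-tp))
for lo,hi in ((-.01,.035),(.068,.082),(-.01,.12)):
    o,d,p=cyl(W,[.5545,.019,.08],[-.1502,.9887,0],.015,lo,hi,.006); o,d,p=cyl(W,o,d,.015,lo,hi,.003)
    t=(p-o)@d; print('mouth t',np.percentile(t,[0,.5,1,3]).round(4), 'at mid',(o+d*(lo+hi)/2).round(4))
save(c,"w6.png")
E
```

```text
t 11.8 pos [0.6162 0.0066 0.1867] head 98.72 zaxis [-0. -0. -1.] F [-0.3 -0.3 -4.4] open 0.017
n 5544 rms 0.0005 o [0.6167 0.0067 0.2307] d [-0.1517  0.9884  0.0013] head 98.72 pitch 0.08
rod-tcp [ 1.49763549e-08  4.97827144e-04 -4.40299257e-02]
n 997 rms 0.0006 o [0.5556 0.0192 0.0807] d [-1.484e-01  9.889e-01  3.000e-04] head 98.53 pitch 0.02
n 997 rms 0.0006 o [0.5556 0.0192 0.0807] d [-1.484e-01  9.889e-01  3.000e-04] head 98.54 pitch 0.02
mouth t [-0.0023 -0.0018 -0.0017 -0.0009] at mid [0.5538 0.0315 0.0807]
n 403 rms 0.0006 o [0.5564 0.0193 0.0812] d [-0.1623  0.9867 -0.0066] head 99.34 pitch -0.38
n 405 rms 0.0006 o [0.5564 0.0193 0.0811] d [-0.1625  0.9867 -0.0057] head 99.35 pitch -0.33
mouth t [0.068  0.0683 0.0683 0.0684] at mid [0.5443 0.0933 0.0807]
n 2575 rms 0.0006 o [0.5556 0.0192 0.0807] d [-1.513e-01  9.885e-01 -6.000e-04] head 98.7 pitch -0.04
n 2575 rms 0.0006 o [0.5556 0.0192 0.0807] d [-1.513e-01  9.885e-01 -6.000e-04] head 98.7 pitch -0.04
mouth t [-0.0023 -0.0016 -0.001   0.0009] at mid [0.5473 0.0735 0.0807]
```

View pics/w6.png

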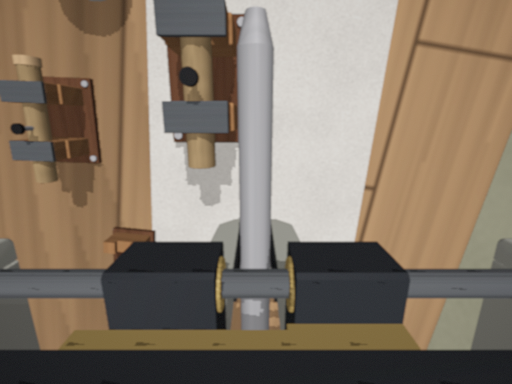

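The wrist view shows the tube mouth at (201,165) and the rod nose at (256,12). The wrist fit of the tube gives heading 98.70° and axis z 0.0807, with the mouth near (0.556, 0.018). The rod is parallel to it, so I'll move to the pre-insert pose with the nose 20 mm short.

Emit:
move_arm:
  plan:
    - [0, 0, 0, -1, 0, 0, 10]
    - [0, 0, 0, -1, 0, 0, 10]
    - [0, 0, 0, -1, -0.34, 0, 10]
    - [0, 0, 0, -1, -1, 0, 10]
    - [0, 0, 0, -0.8, -1, 0, 10]
    - [0, 0, 0, 0, 0, 1, 10]
    - [0, 0, 0, 0, 0, 1, 10]
    - [0, 0, 0, 0, 0, 1, 10]
    - [0, 0, 0, 0, 0, 1, 10]
    - [0, 0, 0, 0, 0, 1, 10]

```text
t: 12.85
tool_pos: [0.5766, -0.1209, 0.0609]
orientation: [2.046, 2.384, 0.0]
force: [1.0, -0.1, -4.6]
opening: 0.0165
gripper_force: 50.0
```

Emit:
move_arm:
  plan:
    - [0, 0, 0, 0, 0, 0.6, 10]
    - [0, 0, 0, 0, 0, 0.4, 10]
    - [0, 0, 0, 0, 0, 0, 10]
    - [0, 0, 0, 0, 0, 0, 10]
    - [0, 0, 0, 0, 0, 0, 10]
    - [0, 0, 0, 0, 0, 0, 10]
    - [0, 0, 0, 0, 0, 0, 10]
    - [0, 0, 0, 0, 0, 0, 10]
    - [0, 0, 0, 0, 0, 0, 10]
    - [0, 0, 0, 0, 0, 0, 10]

```text
t: 13.85
tool_pos: [0.5766, -0.1209, 0.0367]
orientation: [-2.046, -2.384, 0.0]
force: [-0.8, -0.1, -5.0]
opening: 0.0169
gripper_force: 50.0
```

```bash
cat >> h.py <<'E'
def rod(lo=.02,hi=.10,dz=.044):
    s,r=st(); W=world(read_camera("wrist")); tp=s["tool_pos"]
    o,d,p=cyl(W,[tp[0],tp[1],tp[2]+dz],r[:,0],.009,lo,hi); 
    M=np.array([.5558,.0177,.0807]); D=np.array([-.1513,.9885,0]); N=np.array([.9885,.1513,0])
    for k in (0,.12): q=o+d*k-M; print('rod at',k,'along',(q@D).round(4),'side',(q@N).round(4),'up',q[2].round(4))
    return W
E
python3 - <<'E'
from h import *
rod(); to([.5765,-.1208,.0367])
E
```

```text
t 13.85 pos [ 0.5766 -0.1209  0.0367] head 98.72 zaxis [-0.  0. -1.] F [-0.8 -0.1 -5. ] open 0.0169
n 5543 rms 0.0005 o [ 0.577  -0.1208  0.0808] d [-0.1509  0.9885  0.0013] head 98.68 pitch 0.08
rod at 0 along -0.1401 side 0.0 up 0.0001
rod at 0.12 along -0.0201 side 0.0001 up 0.0002
t 13.9 pos [ 0.5766 -0.1209  0.0367] head 98.72 zaxis [-0.  0. -1.] F [-0.7  0.4 -4.8] open 0.0167
shift units [ 0. -0. -0.]
```

Aligned to sub-millimetre. Inserting.

Emit:
move_arm:
  plan:
    - [0, 0, 0, 0.2, 0, 0, 10]
    - [0, 0, 0, 0.2, 0, 0, 10]
    - [0, 0, 0, 0.2, 0, 0, 10]
    - [0, 0, 0, 0.2, 0, 0, 10]
    - [0, 0, 0, 0.2, 0, 0, 10]
    - [0, 0, 0, 0.2, 0, 0, 10]
    - [0, 0, 0, 0.2, 0, 0, 10]
    - [0, 0, 0, 0.2, 0, 0, 10]
    - [0, 0, 0, 0.2, 0, 0, 10]
    - [0, 0, 0, 0, 0, 0, 10]

```text
t: 14.9
tool_pos: [0.5697, -0.0757, 0.0366]
orientation: [-2.045, -2.384, -0.0]
force: [0.2, 0.9, -4.2]
opening: 0.0166
gripper_force: 50.0
```

Depth is about 26 mm with no side force, so I'll go on to about 66 mm.

Emit:
move_arm:
  plan:
    - [0, 0, 0, 0.2, 0, 0, 10]
    - [0, 0, 0, 0.2, 0, 0, 10]
    - [0, 0, 0, 0.2, 0, 0, 10]
    - [0, 0, 0, 0.2, 0, 0, 10]
    - [0, 0, 0, 0.2, 0, 0, 10]
    - [0, 0, 0, 0.2, 0, 0, 10]
    - [0, 0, 0, 0.2, 0, 0, 10]
    - [0, 0, 0, 0.2, 0, 0, 10]
    - [0, 0, 0, 0, 0, 0, 10]
    - [0, 0, 0, 0, 0, 0, 10]

```text
t: 15.9
tool_pos: [0.5638, -0.0368, 0.0367]
orientation: [2.046, 2.384, -0.0]
force: [0.9, 0.7, -5.0]
opening: 0.0168
gripper_force: 50.0
```

```bash
python3 - <<'E'
from h import *
rod(.015,.045)
E
```

```text
t 15.9 pos [ 0.5638 -0.0368  0.0367] head 98.73 zaxis [ 1.e-04 -1.e-04 -1.e+00] F [ 0.9  0.7 -5. ] open 0.0168
n 1747 rms 0.0005 o [ 0.5641 -0.0368  0.0808] d [-0.1476  0.989   0.0027] head 98.49 pitch 0.15
rod at 0 along -0.0551 side -0.0001 up 0.0001
rod at 0.12 along 0.0649 side 0.0004 up 0.0004
```

Depth is 65 mm. Letting go and backing off along the rod toward the tail with the fingers open.

Emit:
move_arm:
  plan:
    - [0, 0, 0, 0, 0, 0, 25]
    - [0, 0, 0, 0, 0, 0, 40]
    - [0, 0, 0, 0, 0, 0, 50]
    - [0, 0, 0, 0, 0, 0, 50]
    - [0, 0, 0, 0, 0, 0, 50]
    - [0, 0, 0, -0.6, 0, 0, 50]
    - [0, 0, 0, -0.9, 0, 0, 50]
    - [0, 0, 0, -1, 0, 0, 50]
    - [0, 0, 0, -0.6, 0, 0, 50]
    - [0, 0, 0, -0.3, 0, 0, 50]

```text
t: 16.95
tool_pos: [0.5767, -0.1228, 0.0367]
orientation: [2.048, 2.382, -0.0]
force: [0.1, 1.4, -0.5]
opening: 0.0504
gripper_force: 0.0
```

```bash
python3 - <<'E'
from h import *
W=rod(.02,.10,.040)
E
```

```text
t 16.95 pos [ 0.5767 -0.1228  0.0367] head 98.62 zaxis [ 1.e-04 -2.e-04 -1.e+00] F [ 0.1  1.4 -0.5] open 0.0504
n 4630 rms 0.0005 o [ 0.578  -0.1226  0.0673] d [-0.1541  0.9848  0.0805] head 98.89 pitch 4.62
rod at 0 along -0.1421 side 0.0007 up -0.0134
rod at 0.12 along -0.0225 side 0.0003 up -0.0037
```

The tail droops 4.6°, 13 mm at the grasp. I'll tilt the tool to match, lower it and grip.

Emit:
move_arm:
  plan:
    - [0, 0.2, 0, 0, 0, 0, 50]
    - [0, 0.2, 0, 0, 0, 0, 50]
    - [0, 0.2, 0, 0, 0.03, 0.14, 50]
    - [0, 0.17, 0, 0, 0, 0.2, 50]
    - [0, 0, 0, 0, 0, 0.2, 50]
    - [0, 0, 0, 0, 0, 0, 50]
    - [0, 0, 0, 0, 0, 0, 50]
    - [0, 0, 0, 0, 0, 0, 50]
    - [0, 0, 0, 0, 0, 0, 50]
    - [0, 0, 0, 0, 0, 0, 50]

```text
t: 18.0
tool_pos: [0.5774, -0.1199, 0.0235]
orientation: [-2.006, -2.337, -0.081]
force: [0.9, 0.7, 0.0]
opening: 0.0498
gripper_force: 0.0
```

```bash
python3 - <<'E'
from h import *
s,r=st(); W=world(read_camera("wrist")); tp=s["tool_pos"]
o,d,p=cyl(W,tp-.044*r[:,2],r[:,0],.009,.02,.10); print('in tool',(r.T@(o-tp)).round(4),(r.T@d).round(4))
E
```

```text
t 18.0 pos [ 0.5774 -0.1199  0.0235] head 98.73 zaxis [-0.0118  0.0794 -0.9968] F [0.9 0.7 0. ] open 0.0498
n 5533 rms 0.0005 o [ 0.5782 -0.1233  0.0671] d [-0.1552  0.9845  0.082 ] head 98.96 pitch 4.7
in tool [-0.      0.0003 -0.0438] [ 1.     -0.0039 -0.0017]
```

Well lined up. Gripping, then levelling.

Emit:
move_arm:
  plan:
    - [0, 0, 0, 0, 0, 0, 40]
    - [0, 0, 0, 0, 0, 0, 25]
    - [0, 0, 0, 0, 0, 0, 10]
    - [0, 0, 0, 0, 0, 0, 10]
    - [0, 0, 0, 0, 0, 0, 10]
    - [0, 0, 0, 0, 0, 0, 10]
    - [0, 0, 0, 0, 0, 0, 10]
    - [0, 0, 0, 0, 0, 0, 10]
    - [0, 0, 0, 0, 0, 0, 10]
    - [0, 0, 0, 0, 0, 0, 10]
  force: 55

```text
t: 19.05
tool_pos: [0.5772, -0.1199, 0.0232]
orientation: [-2.006, -2.337, -0.081]
force: [0.2, -0.1, -0.3]
opening: 0.0167
gripper_force: 55.0
```

Emit:
move_arm:
  plan:
    - [0, -0.1, 0, 0, 0, -0.07, 10]
    - [0, -0.1, 0, 0, 0, -0.07, 10]
    - [0, -0.1, 0, 0, 0, -0.07, 10]
    - [0, -0.1, 0, 0, 0, -0.07, 10]
    - [0, -0.1, 0, 0, 0, -0.07, 10]
    - [0, -0.1, 0, 0, 0, -0.07, 10]
    - [0, -0.1, 0, 0, 0, -0.07, 10]
    - [0, -0.07, 0, 0, 0, -0.04, 10]
    - [0, 0, 0, 0, 0, 0, 10]
    - [0, 0, 0, 0, 0, 0, 10]

```text
t: 20.05
tool_pos: [0.5772, -0.1202, 0.0363]
orientation: [-2.046, -2.384, -0.0]
force: [0.5, 0.6, -2.4]
opening: 0.0164
gripper_force: 55.0
```

```bash
python3 - <<'E'
from h import *
rod(.02,.10)
E
```

```text
t 20.05 pos [ 0.5772 -0.1202  0.0363] head 98.73 zaxis [-2.e-04  4.e-04 -1.e+00] F [ 0.5  0.6 -2.4] open 0.0164
n 5507 rms 0.0005 o [ 0.5777 -0.1201  0.0803] d [-0.1547  0.9879 -0.0048] head 98.9 pitch -0.28
rod at 0 along -0.1396 side 0.0008 up -0.0004
rod at 0.12 along -0.0196 side 0.0004 up -0.001
```

Level and aligned. A small trim, then push through the shoe to about 120 mm, still short of the plug's range.

Emit:
move_arm:
  plan:
    - [0, 0.05, 0, 0.1, -0.02, 0, 10]
    - [0, 0, 0, 0.1, 0, 0, 10]
    - [0, 0, 0, 0.1, 0, 0, 10]
    - [0, 0, 0, 0.1, 0, 0, 10]
    - [0, 0, 0, 0.1, 0, 0, 10]
    - [0, 0, 0, 0.1, 0, 0, 10]
    - [0, 0, 0, 0.1, 0, 0, 10]
    - [0, 0, 0, 0.1, 0, 0, 10]
    - [0, 0, 0, 0.1, 0, 0, 10]
    - [0, 0, 0, 0.1, 0, 0, 10]
  force: 60

```text
t: 21.1
tool_pos: [0.5731, -0.0961, 0.0367]
orientation: [-2.044, -2.381, -0.005]
force: [0.4, -5.1, -2.2]
opening: 0.0168
gripper_force: 60.0
```

Emit:
move_arm:
  plan:
    - [0, 0, 0, 0.1, 0, 0, 10]
    - [0, 0, 0, 0.1, 0, 0, 10]
    - [0, 0, 0, 0.1, 0, 0, 10]
    - [0, 0, 0, 0.1, 0, 0, 10]
    - [0, 0, 0, 0.1, 0, 0, 10]
    - [0, 0, 0, 0.1, 0, 0, 10]
    - [0, 0, 0, 0.1, 0, 0, 10]
    - [0, 0, 0, 0.1, 0, 0, 10]
    - [0, 0, 0, 0.1, 0, 0, 10]
    - [0, 0, 0, 0.05, 0, 0, 10]

```text
t: 22.1
tool_pos: [0.5696, -0.073, 0.0369]
orientation: [-2.044, -2.382, -0.005]
force: [-0.2, -5.9, -2.9]
opening: 0.016
gripper_force: 60.0
```

```bash
python3 - <<'E'
from h import *
rod(.02,.08)
E
```

```text
t 22.1 pos [ 0.5696 -0.073   0.0369] head 98.71 zaxis [-2.0e-04  4.1e-03 -1.0e+00] F [-0.2 -5.9 -2.9] open 0.016
n 3885 rms 0.0005 o [ 0.57   -0.0729  0.081 ] d [-0.1534  0.9881 -0.011 ] head 98.83 pitch -0.63
rod at 0 along -0.0917 side 0.0003 up 0.0003
rod at 0.12 along 0.0283 side 0.0001 up -0.0011
```

Drag is about 6 N at about 118 mm. Approaching the plug's zone: 8 mm more, then steps of 3 mm.

Emit:
move_arm:
  plan:
    - [0, 0, 0, 0.04, 0, 0, 10]
    - [0, 0, 0, 0.04, 0, 0, 10]
    - [0, 0, 0, 0.04, 0, 0, 10]
    - [0, 0, 0, 0.04, 0, 0, 10]
    - [0, 0, 0, 0.04, 0, 0, 10]
    - [0, 0, 0, 0.04, 0, 0, 10]
    - [0, 0, 0, 0.04, 0, 0, 10]
    - [0, 0, 0, 0.04, 0, 0, 10]
    - [0, 0, 0, 0, 0, 0, 10]
    - [0, 0, 0, 0, 0, 0, 10]

```text
t: 23.15
tool_pos: [0.5684, -0.0648, 0.0368]
orientation: [-2.044, -2.381, -0.005]
force: [0.9, -5.1, -2.9]
opening: 0.0168
gripper_force: 60.0
```

Emit:
move_arm:
  plan:
    - [0, 0, 0, 0.02, 0, 0, 10]
    - [0, 0, 0, 0.02, 0, 0, 10]
    - [0, 0, 0, 0.02, 0, 0, 10]
    - [0, 0, 0, 0.02, 0, 0, 10]
    - [0, 0, 0, 0.02, 0, 0, 10]
    - [0, 0, 0, 0.02, 0, 0, 10]
    - [0, 0, 0, 0, 0, 0, 10]
    - [0, 0, 0, 0, 0, 0, 10]
    - [0, 0, 0, 0, 0, 0, 10]
    - [0, 0, 0, 0, 0, 0, 10]

```text
t: 24.15
tool_pos: [0.5678, -0.0618, 0.0368]
orientation: [-2.044, -2.381, -0.005]
force: [1.1, -4.5, -4.3]
opening: 0.0165
gripper_force: 60.0
```

Emit:
move_arm:
  plan:
    - [0, 0, 0, 0, 0, 0, 10]
    - [0, 0, 0, 0, 0, 0, 10]
    - [0, 0, 0, 0.015, 0, 0, 10]
    - [0, 0, 0, 0.015, 0, 0, 10]
    - [0, 0, 0, 0.015, 0, 0, 10]
    - [0, 0, 0, 0.015, 0, 0, 10]
    - [0, 0, 0, 0.015, 0, 0, 10]
    - [0, 0, 0, 0.015, 0, 0, 10]
    - [0, 0, 0, 0.015, 0, 0, 10]
    - [0, 0, 0, 0.015, 0, 0, 10]

```text
t: 25.15
tool_pos: [0.5674, -0.0589, 0.0368]
orientation: [-2.044, -2.381, -0.005]
force: [1.5, -5.9, -3.5]
opening: 0.0167
gripper_force: 60.0
```

Emit:
move_arm:
  plan:
    - [0, 0, 0, 0.012, 0, 0, 10]
    - [0, 0, 0, 0.012, 0, 0, 10]
    - [0, 0, 0, 0.012, 0, 0, 10]
    - [0, 0, 0, 0.012, 0, 0, 10]
    - [0, 0, 0, 0.012, 0, 0, 10]
    - [0, 0, 0, 0.012, 0, 0, 10]
    - [0, 0, 0, 0.012, 0, 0, 10]
    - [0, 0, 0, 0.012, 0, 0, 10]
    - [0, 0, 0, 0.012, 0, 0, 10]
    - [0, 0, 0, 0.012, 0, 0, 10]

```text
t: 26.15
tool_pos: [0.5669, -0.056, 0.0368]
orientation: [-2.044, -2.381, -0.005]
force: [1.9, -6.1, -3.3]
opening: 0.0169
gripper_force: 60.0
```

Emit:
move_arm:
  plan:
    - [0, 0, 0, 0.012, 0, 0, 10]
    - [0, 0, 0, 0.012, 0, 0, 10]
    - [0, 0, 0, 0.012, 0, 0, 10]
    - [0, 0, 0, 0.012, 0, 0, 10]
    - [0, 0, 0, 0.012, 0, 0, 10]
    - [0, 0, 0, 0.012, 0, 0, 10]
    - [0, 0, 0, 0.012, 0, 0, 10]
    - [0, 0, 0, 0.012, 0, 0, 10]
    - [0, 0, 0, 0.012, 0, 0, 10]
    - [0, 0, 0, 0.012, 0, 0, 10]

```text
t: 27.15
tool_pos: [0.5664, -0.053, 0.0368]
orientation: [-2.044, -2.381, -0.005]
force: [0.5, -5.3, -3.0]
opening: 0.0167
gripper_force: 60.0
```

Emit:
move_arm:
  plan:
    - [0, 0, 0, 0.012, 0, 0, 10]
    - [0, 0, 0, 0.012, 0, 0, 10]
    - [0, 0, 0, 0.012, 0, 0, 10]
    - [0, 0, 0, 0.012, 0, 0, 10]
    - [0, 0, 0, 0.012, 0, 0, 10]
    - [0, 0, 0, 0.012, 0, 0, 10]
    - [0, 0, 0, 0.012, 0, 0, 10]
    - [0, 0, 0, 0.012, 0, 0, 10]
    - [0, 0, 0, 0.012, 0, 0, 10]
    - [0, 0, 0, 0.012, 0, 0, 10]

```text
t: 28.15
tool_pos: [0.566, -0.05, 0.0368]
orientation: [-2.044, -2.381, -0.005]
force: [0.4, -5.3, -3.5]
opening: 0.0165
gripper_force: 60.0
```

Emit:
move_arm:
  plan:
    - [0, 0, 0, 0.012, 0, 0, 10]
    - [0, 0, 0, 0.012, 0, 0, 10]
    - [0, 0, 0, 0.012, 0, 0, 10]
    - [0, 0, 0, 0.012, 0, 0, 10]
    - [0, 0, 0, 0.012, 0, 0, 10]
    - [0, 0, 0, 0.012, 0, 0, 10]
    - [0, 0, 0, 0.012, 0, 0, 10]
    - [0, 0, 0, 0.012, 0, 0, 10]
    - [0, 0, 0, 0.012, 0, 0, 10]
    - [0, 0, 0, 0.012, 0, 0, 10]

```text
t: 29.15
tool_pos: [0.5655, -0.047, 0.0368]
orientation: [-2.044, -2.381, -0.005]
force: [0.9, -5.5, -3.4]
opening: 0.0168
gripper_force: 60.0
```

Emit:
move_arm:
  plan:
    - [0, 0, 0, 0.012, 0, 0, 10]
    - [0, 0, 0, 0.012, 0, 0, 10]
    - [0, 0, 0, 0.012, 0, 0, 10]
    - [0, 0, 0, 0.012, 0, 0, 10]
    - [0, 0, 0, 0.012, 0, 0, 10]
    - [0, 0, 0, 0.012, 0, 0, 10]
    - [0, 0, 0, 0.012, 0, 0, 10]
    - [0, 0, 0, 0.012, 0, 0, 10]
    - [0, 0, 0, 0.012, 0, 0, 10]
    - [0, 0, 0, 0.012, 0, 0, 10]

```text
t: 30.15
tool_pos: [0.565, -0.0441, 0.0368]
orientation: [-2.044, -2.381, -0.005]
force: [1.4, -5.9, -4.5]
opening: 0.0168
gripper_force: 60.0
```

Emit:
move_arm:
  plan:
    - [0, 0, 0, 0.012, 0, 0, 10]
    - [0, 0, 0, 0.012, 0, 0, 10]
    - [0, 0, 0, 0.012, 0, 0, 10]
    - [0, 0, 0, 0.012, 0, 0, 10]
    - [0, 0, 0, 0.012, 0, 0, 10]
    - [0, 0, 0, 0.012, 0, 0, 10]
    - [0, 0, 0, 0.012, 0, 0, 10]
    - [0, 0, 0, 0.012, 0, 0, 10]
    - [0, 0, 0, 0.012, 0, 0, 10]
    - [0, 0, 0, 0.012, 0, 0, 10]

```text
t: 31.15
tool_pos: [0.5645, -0.0411, 0.0368]
orientation: [-2.044, -2.381, -0.005]
force: [0.7, -5.0, -4.0]
opening: 0.0169
gripper_force: 60.0
```

Emit:
move_arm:
  plan:
    - [0, 0, 0, 0.012, 0, 0, 10]
    - [0, 0, 0, 0.012, 0, 0, 10]
    - [0, 0, 0, 0.012, 0, 0, 10]
    - [0, 0, 0, 0.012, 0, 0, 10]
    - [0, 0, 0, 0.012, 0, 0, 10]
    - [0, 0, 0, 0.012, 0, 0, 10]
    - [0, 0, 0, 0.012, 0, 0, 10]
    - [0, 0, 0, 0.012, 0, 0, 10]
    - [0, 0, 0, 0.012, 0, 0, 10]
    - [0, 0, 0, 0.012, 0, 0, 10]

```text
t: 32.15
tool_pos: [0.5641, -0.0381, 0.0368]
orientation: [-2.044, -2.381, -0.005]
force: [0.9, -6.1, -3.2]
opening: 0.0169
gripper_force: 60.0
```

Emit:
move_arm:
  plan:
    - [0, 0, 0, 0.012, 0, 0, 10]
    - [0, 0, 0, 0.012, 0, 0, 10]
    - [0, 0, 0, 0.012, 0, 0, 10]
    - [0, 0, 0, 0.012, 0, 0, 10]
    - [0, 0, 0, 0.012, 0, 0, 10]
    - [0, 0, 0, 0.012, 0, 0, 10]
    - [0, 0, 0, 0.012, 0, 0, 10]
    - [0, 0, 0, 0.012, 0, 0, 10]
    - [0, 0, 0, 0.012, 0, 0, 10]
    - [0, 0, 0, 0.012, 0, 0, 10]

```text
t: 33.15
tool_pos: [0.5636, -0.0351, 0.0367]
orientation: [-2.044, -2.381, -0.005]
force: [1.2, -4.5, -4.1]
opening: 0.0168
gripper_force: 60.0
```

Emit:
move_arm:
  plan:
    - [0, 0, 0, 0.012, 0, 0, 10]
    - [0, 0, 0, 0.012, 0, 0, 10]
    - [0, 0, 0, 0.012, 0, 0, 10]
    - [0, 0, 0, 0.012, 0, 0, 10]
    - [0, 0, 0, 0.012, 0, 0, 10]
    - [0, 0, 0, 0.012, 0, 0, 10]
    - [0, 0, 0, 0.012, 0, 0, 10]
    - [0, 0, 0, 0.012, 0, 0, 10]
    - [0, 0, 0, 0.012, 0, 0, 10]
    - [0, 0, 0, 0.012, 0, 0, 10]

```text
t: 34.15
tool_pos: [0.5636, -0.034, 0.0371]
orientation: [-2.046, -2.382, -0.003]
force: [1.0, -13.0, -3.0]
opening: 0.0166
gripper_force: 60.0
```

Contact: force jumped from about 5.3 to 13 N and the tool lags. I'll go on gently, using measured tool travel and force.

Emit:
move_arm:
  plan:
    - [0, 0, 0, 0.012, 0, 0, 10]
    - [0, 0, 0, 0.012, 0, 0, 10]
    - [0, 0, 0, 0.012, 0, 0, 10]
    - [0, 0, 0, 0.012, 0, 0, 10]
    - [0, 0, 0, 0.012, 0, 0, 10]
    - [0, 0, 0, 0.012, 0, 0, 10]
    - [0, 0, 0, 0.012, 0, 0, 10]
    - [0, 0, 0, 0, 0, 0, 10]
    - [0, 0, 0, 0, 0, 0, 10]
    - [0, 0, 0, 0, 0, 0, 10]

```text
t: 35.15
tool_pos: [0.5634, -0.0324, 0.0372]
orientation: [-2.046, -2.383, -0.002]
force: [1.1, -13.7, -3.9]
opening: 0.0165
gripper_force: 60.0
```

```bash
python3 - <<'E'
from h import *
F=[]
for _ in range(4): read_camera("wrist"); F.append(read_state()["force"])
print(np.mean(F,0).round(2)); rod(.015,.05); s,r=st(); print(np.array(s["tool_pos"])@[-.1513,.9885,0])
E
```

```text
[  1.53 -14.92  -4.44]
t 35.35 pos [ 0.5634 -0.0324  0.0372] head 98.68 zaxis [ 2.0e-04  1.5e-03 -1.0e+00] F [  1.6 -14.5  -4.2] open 0.0168
n 2009 rms 0.0005 o [ 0.5639 -0.0324  0.0811] d [-0.1563  0.9877 -0.0083] head 98.99 pitch -0.48
rod at 0 along -0.0507 side 0.0004 up 0.0004
rod at 0.12 along 0.0693 side -0.0002 up -0.0006
t 35.4 pos [ 0.5634 -0.0325  0.0372] head 98.68 zaxis [ 2.0e-04  1.5e-03 -1.0e+00] F [  2.6 -13.9  -3.8] open 0.0166
-0.11732460116078622
```

Emit:
move_arm:
  plan:
    - [0, 0, 0, 0.01, 0, 0, 10]
    - [0, 0, 0, 0.01, 0, 0, 10]
    - [0, 0, 0, 0.01, 0, 0, 10]
    - [0, 0, 0, 0.01, 0, 0, 10]
    - [0, 0, 0, 0.01, 0, 0, 10]
    - [0, 0, 0, 0.01, 0, 0, 10]
    - [0, 0, 0, 0.01, 0, 0, 10]
    - [0, 0, 0, 0.01, 0, 0, 10]
    - [0, 0, 0, 0, 0, 0, 10]
    - [0, 0, 0, 0, 0, 0, 10]

```text
t: 36.4
tool_pos: [0.5632, -0.031, 0.0373]
orientation: [-2.047, -2.383, -0.002]
force: [2.2, -16.2, -3.8]
opening: 0.0167
gripper_force: 60.0
```

```bash
python3 - <<'E'
from h import *
F=[];P=[]
for _ in range(5): read_camera("top"); s=read_state(); F.append(s["force"]);P.append(s["tool_pos"])
print(np.mean(F,0).round(2),np.mean(P,0).round(5)); st()
E
```

```text
[  2.19 -17.01  -3.75] [ 0.56322 -0.03097  0.03731]
t 36.65 pos [ 0.5632 -0.031   0.0373] head 98.67 zaxis [ 5.e-04  8.e-04 -1.e+00] F [  1.6 -17.2  -4.3] open 0.0167
```

Force is about 11.7 N above drag, and the slope is 1.5 N/mm as specified. That puts the plug at about 2.5–3 mm. I'll nudge 0.4 mm, relax the arm's spring load, then let go.

Emit:
move_arm:
  plan:
    - [0, 0, 0, 0.008, 0, 0, 10]
    - [0, 0, 0, 0.008, 0, 0, 10]
    - [0, 0, 0, 0, 0, 0, 10]
    - [0, 0, 0, 0, 0, 0, 10]
    - [0, 0, 0, -0.04, 0, 0, 10]
    - [0, 0, 0, -0.04, 0, 0, 10]
    - [0, 0, 0, -0.04, 0, 0, 10]
    - [0, 0, 0, -0.03, 0, 0, 10]
    - [0, 0, 0, 0, 0, 0, 10]
    - [0, 0, 0, 0, 0, 0, 10]

```text
t: 37.65
tool_pos: [0.5629, -0.0308, 0.0368]
orientation: [-2.043, -2.381, -0.005]
force: [1.7, -0.6, -4.8]
opening: 0.0167
gripper_force: 60.0
```

Emit:
move_arm:
  plan:
    - [0, 0, 0, 0, 0, 0, 17]
    - [0, 0, 0, 0, 0, 0, 20]
    - [0, 0, 0, 0, 0, 0, 25]
    - [0, 0, 0, 0, 0, 0, 35]
    - [0, 0, 0, 0, 0, 0, 50]
    - [0, 0, 0, 0, 0, 0, 55]
    - [0, 0, 0, 0, 0, 0, 55]
    - [0, 0, 0, 0, 0, 0, 55]
    - [0, 0, 0, 0, 0, 0, 55]
    - [0, 0, 0, 0, 0, 0, 55]

```text
t: 38.65
tool_pos: [0.5631, -0.0311, 0.0369]
orientation: [-2.044, -2.381, -0.005]
force: [-0.5, 0.0, -0.3]
opening: 0.0549
gripper_force: 0.0
```

Emit:
move_arm:
  plan:
    - [0, 0, 0, 0, 0, -0.3, 55]
    - [0, 0, 0, 0, 0, -0.5, 55]
    - [0, 0, 0, 0, 0, -0.8, 55]
    - [0, 0, 0, 0, 0, -1, 55]
    - [0, 0, 0, 0, 0, -1, 55]
    - [0, 0, 0, 0, 0, -1, 55]
    - [0, 0, 0, -0.5, 0, -1, 55]
    - [0, 0, 0, -0.6, 0, -1, 55]
    - [0, 0, 0, -0.5, 0, 0, 55]
    - [0, 0, 0, 0, 0, 0, 55]

```text
t: 39.65
tool_pos: [0.57, -0.073, 0.2031]
orientation: [-2.047, -2.381, -0.007]
force: [-0.2, -0.4, 0.0]
opening: 0.0552
gripper_force: 0.0
```

```bash
python3 - <<'E'
from h import *
st(); c=read_camera("wrist"); W=world(c)
M=np.array([.5558,.0177,.0807]); D=np.array([-.1513,.9885,0])
o,d,p=cyl(W,M-.0*D,D,.009,-.10,-.01,.006)
print('tail along',np.percentile((p-M)@D,[0,1,3]).round(4),'up at -60mm',((o-.06*d)-M)[2].round(4))
p=W.reshape(-1,3)
k=(p[:,2]>.05)&(p[:,2]<.1)&(abs((p-M)@[.9885,.1513,0])<.008); t=(p[k]-M)@D; print('tail',np.sort(t)[:8].round(4))
save(c,"w7.png")
E
```

```text
t 39.65 pos [ 0.57   -0.073   0.2031] head 98.63 zaxis [ 0.0017  0.0042 -1.    ] F [-0.2 -0.4  0. ] open 0.0552
n 1034 rms 0.0006 o [0.5556 0.0177 0.0795] d [-0.1551  0.9879  0.002 ] head 98.92 pitch 0.12
tail along [-0.0824 -0.0816 -0.0799] up at -60mm -0.0014
tail [-0.0824 -0.0822 -0.0821 -0.0819 -0.0818 -0.0818 -0.0816 -0.0816]
```

View pics/w7.png

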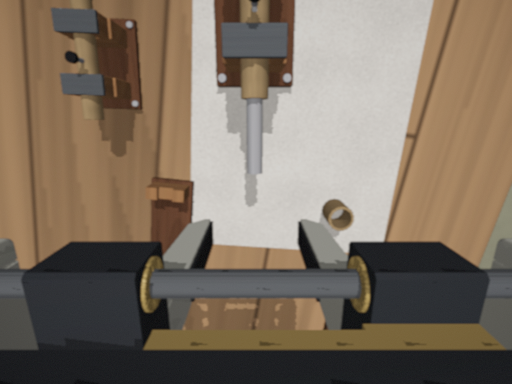

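The view shows the rod in the tube, with its tail at (254,172), about 82 mm outside the mouth (depth about 158 mm). The gripper is clear and nothing else was touched.

```bash
python3 -c "
from h import *
print(close_job())"
```

```text
the job is handed in; nothing more can be done
None
```

The rod is in the tube about 158 mm deep. From the push force and tool travel I estimate the plug gave about 3 mm; the rod has been released, nothing else was touched, and the job was handed in at about 40 s.

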